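# Test the foot clearance of a parts case with a gauge blade

### The arm

A 7-joint arm with a two-finger parallel gripper is mounted at the origin on the work surface. World frame = base frame: x ahead of the robot, y to its left, z up, the work surface at z = 0. Lengths are in mm, angles in rad, forces in N, time in s.
With the tool pointing down it reaches from about 400 to 875 mm from the base axis. Payload 4.4 kg.
Tool frame: the origin (TCP) lies on the mounting face of the last link; the fingertips stand 173 mm ahead of it and the grasp point (between the pads) lies 155 mm ahead of it; z points along the fingers, y is the line along which they close (so a half turn about z gives the same grasp; the last joint's range is limited). The gripper opens to 85 mm and grips with 20 to 120 N. Pads are 22 mm wide; open, the fingers measure 114 mm over their backs; the gripper's body (76 mm by 85 mm) begins 54 mm behind the grasp point. The pads swing forward as they close: fully open they stand 13 mm farther back than shut.
Start: joints at [1.133, 0.628, 0.038, 1.517, -0.027, 0.996, -0.02], TCP at [236.162, -605.593, 404.713] pointing down, gripper open.
Joint ranges: [-3.06, 3.06], [-0.37, 2.12], [-1.25, 1.32], [0.18, 2.47], [-1.1, 4.24], [0.23, 1.98], [-2.94, 2.94]. Speed limits (rad/s): [2.57, 2.57, 3.14, 3.14, 3.14, 3.14, 3.14].

### API

Orientations are given as [roll, pitch, yaw] about the fixed x, y, z axes, in that order (R = Rz(yaw) Ry(pitch) Rx(roll)).
In Python, from cell import * gives the robot as it stands. The module is installed in compiled form; this text tells all that it offers.
- The arm moves only by the tool jog_arm, never from a script. Its argument "steps" is a list of rows, each a list of 7 numbers: the opening, from -1 (shut) to 1 (fully open), so that 0 is half open, then the shift along the tool's x, y, z as a fraction of full scale, then the turn, a rotation vector about the tool's x, y, z as a fraction of full scale. A call has 1 to 10 rows; each row shifts and turns the commanded pose from where the row before left it, along the tool's axes as they then stand; what a row does not reach is not made up. Full scale, the value 1, is 500 mm for a shift and 2 rad for a turn. A row lasts 1/8 s, in which the tool goes at most 62.5 mm and 10.7 degrees, less where a joint would pass 70% of its speed; a pose out of reach is approached as far as the arm can. A call with a number of a shift or a turn outside -1 to 1 is refused whole. A call with a gripper value outside its range is refused whole. The fingers move at their own pace and stop on an object; the grip force is fixed at half the most. Time passes only in rows, so rows that do not move let the fingers close. It gives the time, the measured TCP pose, the force, the opening and the grip force at its end, in the units of the state.
- read_state(): the state, without advancing time (a new reading comes with each control period).
- get_image(name): name is "side" or "top"; returns a dict with "pixels" (420x560x3 uint8, red, green, blue), "depth" (420x560 float32, mm along the optical axis (not along the pixel's ray), 0 where there is no reading), "vertical_fov" (degrees; the focal length in pixels is half the picture's height over the tangent of half this angle, whatever the lens; pixels are square), "cx", "cy" (the principal point, pixels), "R" (3x3) and "t" (3): a world point X has camera coordinates R X + t. Camera axes: x right, y down, z forward; pixel columns grow to the right and rows downward; lengths in mm; the calibration is good to about 2 mm. A picture is of the moment at which its call begins.
- finish_job(): hands the job in; it is judged then, once.
The state is a dict: "clock": time; "qpos": joint angles; "qd": joint speeds; "tau": joint torques, N m; "eef_pos": TCP position; "tool_rot": TCP orientation; "force": force on the tool from outside, world axes, zero at the start; "torque": the same for the moment, N m; "width": finger opening in mm; "gripper_force": force on a finger pad.
Only numpy, scipy, OpenCV 4.12 (cv2) and the standard library are available. Lean on these libraries where they do the work, as an engineer would, in place of code of your own. Each camera call takes 0.05 s, during which the arm holds its last target. There are 200 camera calls.

### The job

Check that the blue drawer case stands high enough on its feet: take the orange gauge by its handle and, keeping hold of it, slide its blade along the bench into the gap under the middle of the case's drawer front, squarely and fully home until the gauge's block meets the case. Then let go and leave it lying flat there. Leave the thicker yellow gauge, which would jam in this gap, where it lies; the green case is too low and is not to be tested.

Things in the scene. Friction and masses are not known exactly. Their poses are not given: they have to be found in the camera images.
- orange_gauge: Loose feeler gauge, about 0.25 kg. Origin: bench level, mid-width, in its stop face. Steel blade x 0 to +90, 50 wide, 8 thick, on the bench. Orange block x -80 to 0, 50 wide, 24 high; its front (x = 0) is the stop. Orange upright handle on the block, centred at x = -52, y = 0: 36 along x, 24 thick along y, from z = 24 to 80; grip it across y from above. z up. All mm.
- yellow_gauge: Bystander: loose yellow gauge with the same length, width and handle, but a blade 26 mm thick and a block 36 mm high, too thick for the gap. Origin and axes as on the orange gauge.
- blue_case: Fixed blue steel drawer case, 140 deep (x), 180 wide (y), top at 78. Feet 18 across at x +-58, y +-80 leave a gap 18 high under it, open right through. Origin: on the bench under its middle. Drawer front (grey, steel pulls 7 proud at z 51 and up): the +x face at x = +70, facing away from the robot. The blade goes in there along the case's -x, gauge +x towards case -x. All mm.
- green_case: Bystander. Green steel drawer case of the same outside size, does not move; its feet leave only a 4 mm gap. Origin and axes as on the blue case.
There are look-alikes about, which are no part of the job. Several things look just like the orange_gauge: the one meant starts farthest to the robot's left.

How it is judged (in metres and radians):
On the way:
1. the held orange gauge's blade enters the gap under the blue case's drawer front (tip at least 15 mm in, gauge within 45 mm of the middle and 15 degrees of square) (y of orange_gauge in the frame of blue_case between -0.045 and 0.045 m and angle between the x axis of orange_gauge and the x axis of blue_case, either way round below 0.26 rad and x of orange_gauge in the frame of blue_case between 0.06 and 0.145 m and height (world z) of orange_gauge below 0.012 m and contact force between the fingers and orange_gauge above 0.5 N), for 0.1 s.
At the end, for the whole second after the job is handed in: The orange gauge lies flat on the bench (within about 6 degrees) and at rest, its blade under the blue case from the drawer-front side, its stop face within 20 mm of the case's front face, within 45 mm sideways of the middle of the case and within 15 degrees of square to it (y of orange_gauge in the frame of blue_case between -0.045 and 0.045 m and angle between the x axis of orange_gauge and the x axis of blue_case, either way round below 0.26 rad and x of orange_gauge in the frame of blue_case between 0.06 and 0.09 m and height (world z) of orange_gauge below 0.006 m and angle between orange_gauge's own z axis and vertical below 0.1 rad and linear speed of orange_gauge below 0.02 m/s); the robot touches nothing.
It fails at once if the yellow gauge is moved by more than 30 mm (distance of yellow_gauge from where it was at the start of the episode above 0.03 m).
It also fails if it takes over 38 s, if anything falls off the work surface, if the arm or the gripper's body presses on something with over 40 N, if the wrist force passes 120 N, or if a joint passes its speed limit or range.

## Working session

There is one attempt and no reset: what is moved stays moved. The work goes in short steps, Python scripts to look and compute and a tool call to move; the robot and the scene stay as the last step left them, time stands still between calls to the robot, and variables do not carry over. Pictures are saved under pics/ and viewed, at most 10 in all, crops included, and the job is handed in when it is done.

Besides the shell and the picture viewer there is one more tool, called after "Emit:" as a command line: name --pt "numbers of a row" for each row, then --argument value for the rest. jog_arm: Moves the arm, as the interface text tells. Shift numbers are shares of 500 mm and turn numbers shares of 2 rad, none past 1 either way. Its arguments: {"type":"object","properties":{"steps":{"type":"array"}},"required":["steps"]}

```bash
mkdir -p pics
cat > h.py <<'E'
from cell import *
import numpy as np, cv2
def snap(n,f):
    im=get_image(n); cv2.imwrite('pics/'+f,cv2.cvtColor(im['pixels'],cv2.COLOR_RGB2BGR))
    np.savez('pics/'+f+'.npz',**im); return im
def foc(im): return im['pixels'].shape[0]/2/np.tan(np.radians(float(im['vertical_fov']))/2)
def ray(im,uv,z):
    uv=np.atleast_2d(np.asarray(uv,float)); f=foc(im); R=np.array(im['R']);t=np.array(im['t'])
    d=np.c_[(uv[:,0]-im['cx'])/f,(uv[:,1]-im['cy'])/f,np.ones(len(uv))]@R
    c=-R.T@t; return c+d*((z-c[2])/d[:,2])[:,None]
def cloud(im):
    f=foc(im);R=np.array(im['R']);t=np.array(im['t']);D=im['depth']
    v,u=np.mgrid[:D.shape[0],:D.shape[1]]
    return (np.stack([(u-im['cx'])/f*D,(v-im['cy'])/f*D,D],-1)-t)@R
E
python3 - <<'E'
from h import *
for n in('top','side'):
    im=snap(n,n+'0.png'); print(n,foc(im),im['cx'],im['cy'],-np.array(im['R']).T@im['t'],np.round(im['R'],3).tolist())
s=read_state();print({k:np.round(v,3).tolist() for k,v in s.items()})
E
```

```text
top 418.32409318419246 279.5778976651701 206.19446333927885 [ 387.39229766    8.86770704 1114.66644899] [[0.008, -1.0, 0.01], [-0.999, -0.008, -0.049], [0.049, -0.01, -0.999]]
side 464.2542458045035 281.08474329609265 208.9341332422626 [  9.09361265 531.09718594 613.34718369] [[-0.754, -0.657, 0.018], [-0.417, 0.458, -0.785], [0.507, -0.599, -0.619]]
{'clock': 0.1, 'qpos': [1.133, 0.629, 0.038, 1.518, -0.027, 0.996, -0.02], 'qd': [0.001, -0.003, -0.001, -0.002, 0.001, 0.0, -0.002], 'tau': [0.002, -56.454, 1.23, -19.398, 0.011, 0.005, 0.0], 'eef_pos': [236.084, -605.329, 403.88], 'tool_rot': [-3.14, -0.0, 0.372], 'force': [0.229, -0.237, 0.224], 'torque': [-0.041, 0.008, 0.038], 'gripper_force': 0.0, 'width': 85.364}
```

View pics/top0.png

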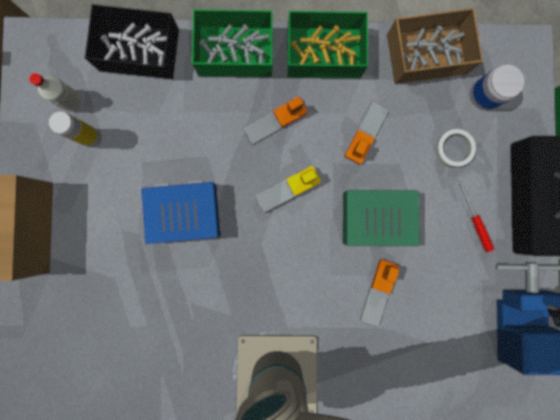

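View pics/side0.png

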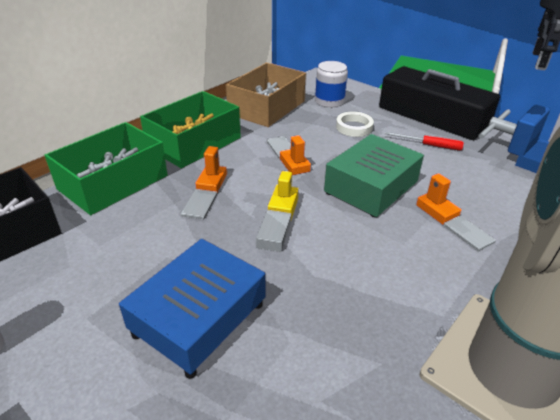

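The top view (image right is −y, image up is +x) shows three orange gauges: A at about (280,117), B at about (363,140) and C at about (383,285). A is farthest left in the image, so it has the largest y, the robot's left. The yellow gauge is at (292,187), the blue case at (180,212) and the green case at (383,218). I'll measure these and check A in a crop.

Run:
```python
from h import *
im=dict(np.load('pics/top0.png.npz')); P=cloud(im); px=im['pixels']; hsv=cv2.cvtColor(px,cv2.COLOR_RGB2HSV)
def rect(m,z,name,npts=None):
    cs,_=cv2.findContours(m.astype(np.uint8),cv2.RETR_EXTERNAL,cv2.CHAIN_APPROX_NONE)
    for c in cs:
        if cv2.contourArea(c)<60: continue
        w=ray(im,c[:,0,:],z)[:,:2].astype(np.float32); r=cv2.minAreaRect(w)
        print(name,c[:,0].mean(0).round(),np.round(r[0],1),np.round(r[1],1),round(r[2],1))
v,u=np.mgrid[:420,:560]; Z=P[...,2]
H,S,V=[hsv[...,i].astype(int) for i in range(3)]
org=(H>4)&(H<17)&(S>170)&(V>120)&(v>85)
yel=(H>20)&(H<32)&(S>170)&(v>150)
blue=(H>100)&(H<125)&(S>120)&(u<300)&(u>120)&(v>150)
green=(H>65)&(H<90)&(S>80)&(v>150)&(u<450)
for n,m,zt in(('orange',org,24),('yellow',yel,36)):
    rect(m&(Z<50),zt,n+' block'); rect(m&(Z>70),80,n+' handle')
    
rect(blue&(Z>72),78,'blue top'); rect(green&(Z>70),78,'green top')
# blade
gray=(S<60)&(Z>4)&(Z<16)&(v>85)&(v<340)&(u>230)&(u<410)
rect(gray,8,'blade')
rect((S<60)&(Z>18)&(Z<32)&(v>85)&(v<340)&(u>230)&(u<410),26,'yblade')
print('z top blue',np.median(Z[blue]))
c=px[85:260,130:340]; c=cv2.resize(c,None,fx=3.4,fy=3.4,interpolation=cv2.INTER_CUBIC)
cv2.imwrite('pics/crop1.png',c[...,::-1])
```

```text
orange block [384. 275.] [ 262.2 -276.7] [50.9 76.2] 72.6
orange block [359. 147.] [ 599.1 -210.5] [47.2 78.3] 62.4
orange block [290. 114.] [691.8 -27.7] [48.5 77.9] 28.9
orange handle [392. 274.] [ 273.1 -279.8] [24.1 37.2] 71.1
orange handle [361. 147.] [ 588.7 -204.5] [23.4 36.2] 63.6
orange handle [294. 103.] [697.3 -37.3] [20.4 35. ] 27.4
yellow block [303. 180.] [507.9 -63.1] [48.6 76.7] 28.7
yellow handle [309. 176.] [512.9 -73. ] [23.4 35.8] 27.1
blue top [179. 213.] [420.9 246.7] [137.7 178.4] 5.5
green top [382. 218.] [ 412.2 -255.9] [179.4 136.5] 89.5
blade [277. 337.] [100.   2.] [ 10.3 203.4] 0.3
blade [374. 307.] [ 178.5 -253.4] [53.5 89.4] 72.6
blade [261. 129.] [649.7  47.4] [51.7 93.8] 30.8
blade [374. 118.] [ 678.6 -250.9] [52.8 84. ] 63.6
yblade [274. 196.] [467.7  12.2] [50.  89.8] 28.4
z top blue 77.95581735011778
```

View pics/crop1.png

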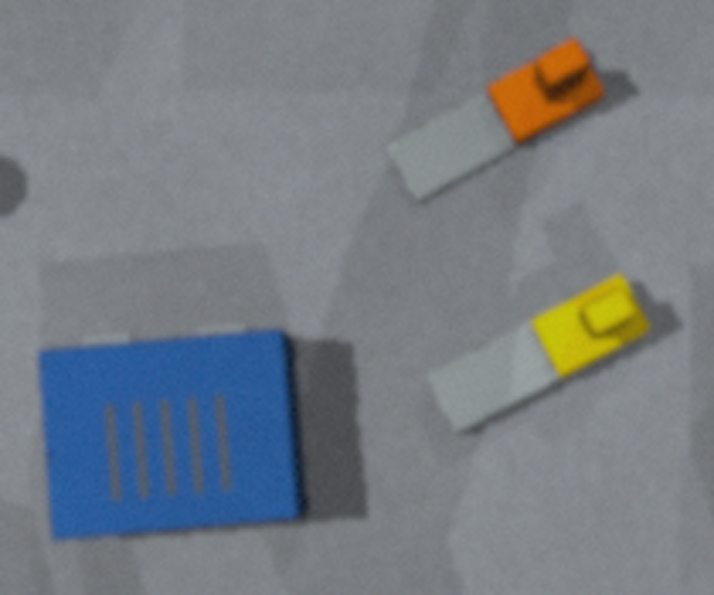

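The crop shows the chosen orange gauge A. Its blade runs from (390,150) to the block at (545,90), and the handle is at (565,65). The pale drawer pulls at (105,340) and (220,330) are on the blue case's far (+x) side.

- **Gauge A:** handle at about (697.4, −38), gauge x yaw about 119°.
- **Blue case:** origin (421, 247), yaw 5.5°.

Next I'll move over the gauge, in translation first and then turn.

Emit:
jog_arm --pt "1 0.091 -0.0516 0 0 0 0" --pt "1 0.091 -0.0516 0 0 0 0" --pt "1 0.091 -0.0516 0 0 0 0" --pt "1 0.091 -0.0516 0 0 0 0" --pt "1 0.091 -0.0516 0 0 0 0" --pt "1 0.091 -0.0516 0 0 0 0" --pt "1 0.091 -0.0516 0 0 0 0" --pt "1 0.091 -0.0516 0 0 0 0" --pt "1 0.091 -0.0516 0 0 0 0" --pt "1 0.091 -0.0516 0 0 0 0"

```text
clock: 1.35
eef_pos: [567.1, -198.5, 404.4]
tool_rot: [-3.141, 0.001, 0.372]
force: [1.3, -0.2, 0.3]
width: 85.4
gripper_force: 0.0
```

Emit:
jog_arm --pt "1 0 0 0.02 0 0 -0.0853" --pt "1 0 0 0.02 0 0 -0.0853" --pt "1 0 0 0.02 0 0 -0.0853" --pt "1 0 0 0.02 0 0 -0.0853" --pt "1 0 0 0.02 0 0 -0.0853" --pt "1 0 0 0.02 0 0 -0.0853" --pt "1 0 0 0.02 0 0 -0.0853" --pt "1 0 0 0.02 0 0 -0.0853" --pt "1 0 0 0.02 0 0 -0.0853" --pt "1 0 0 0.02 0 0 -0.0853"

```text
clock: 2.6
eef_pos: [566.1, -200.0, 304.0]
tool_rot: [-3.141, -0.001, 2.083]
force: [-0.2, 0.3, -0.7]
width: 85.3
gripper_force: 0.0
```

Emit:
jog_arm --pt "1 0.031 0.0775 0 0 0 0" --pt "1 0.031 0.0775 0 0 0 0" --pt "1 0.031 0.0775 0 0 0 0" --pt "1 0.031 0.0775 0 0 0 0" --pt "1 0.031 0.0775 0 0 0 0" --pt "1 0 0 0 0 0 0" --pt "1 0 0 0 0 0 0"

```text
clock: 3.48
eef_pos: [697.6, -38.6, 304.0]
tool_rot: [-3.14, 0.0, 2.078]
force: [-0.4, -0.5, -0.3]
width: 85.5
gripper_force: 0.0
```

Run:
```python
from h import *
im=snap('side','side1.png'); s=read_state(); print(s['eef_pos'],s['tool_rot'])
c=cv2.resize(im['pixels'][60:260,120:380],None,fx=3,fy=3); cv2.imwrite('pics/crop2.png',c[...,::-1])
# project: handle point check
im0=dict(np.load('pics/side0.png.npz'));P=cloud(im0);h=cv2.cvtColor(im0['pixels'],cv2.COLOR_RGB2HSV)
m=(h[...,0]>4)&(h[...,0]<17)&(h[...,1]>170)&(P[...,2]>74)&(abs(P[...,0]-697)<60)&(abs(P[...,1]+38)<60)
print(m.sum(),P[m].mean(0),P[m].min(0),P[m].max(0))
```

```text
[697.52007799 -39.44998275 304.11969648] [-3.13950430e+00  4.30910020e-04  2.07660309e+00]
106 [694.15874408 -35.08749676  79.46592785] [681.26793105 -55.26210524  74.26435682] [712.03134195 -19.08772048  82.83406477]
```

View pics/crop2.png

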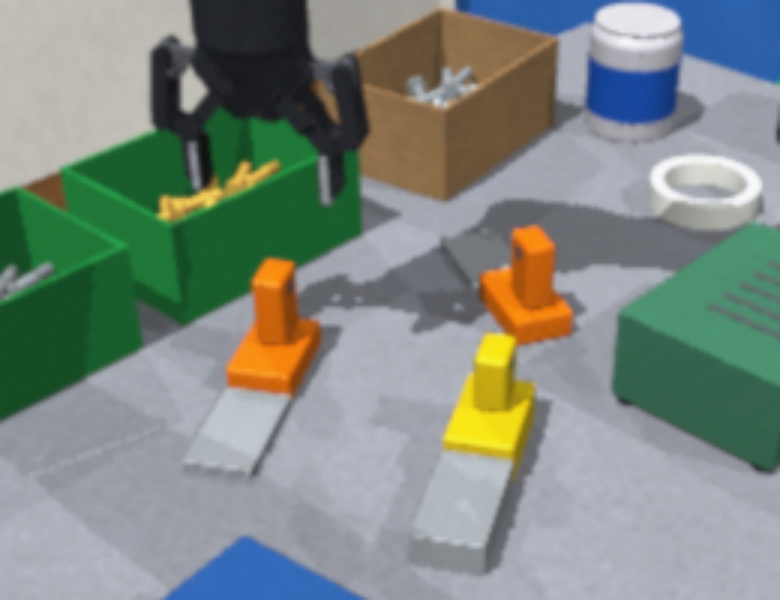

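The gripper (fingertips at about (200,175) and (330,195) in the crop) straddles gauge A's handle at (275,265). The green bin behind it may be close to the outer finger, so I'll check that clearance.

Run:
```python
from h import *
im=dict(np.load('pics/top0.png.npz'));P=cloud(im)
m=(P[...,2]>20)&(P[...,1]>-230)&(P[...,1]<250)&(P[...,0]>715)&(P[...,0]<850)
for y in range(-200,200,20):
    k=m&(abs(P[...,1]-y)<10)
    if k.any(): print(y,P[k][:,0].min().round(),P[k][:,2].max().round())
```

```text
-200 788.0 94.0
-180 788.0 93.0
-160 789.0 95.0
-140 789.0 93.0
-120 788.0 93.0
-100 789.0 95.0
-80 788.0 94.0
-60 789.0 92.0
-40 789.0 94.0
-20 789.0 93.0
20 788.0 93.0
40 789.0 94.0
60 789.0 96.0
80 788.0 93.0
100 789.0 93.0
120 789.0 94.0
140 789.0 93.0
160 789.0 93.0
180 788.0 92.0
```

Emit:
jog_arm --pt "1 0 0 0.06 0 0 0" --pt "1 0 0 0.06 0 0 0" --pt "1 0 0 0.04 0 0 0" --pt "1 0 0 0.022 0 0 0" --pt "1 0 0 0 0 0 0" --pt "-1 0 0 0 0 0 0" --pt "-1 0 0 0 0 0 0" --pt "-1 0 0 0 0 0 0" --pt "-1 0 0 0 0 0 0" --pt "-1 0 0 0 0 0 0"

```text
clock: 4.78
eef_pos: [698.3, -38.1, 214.3]
tool_rot: [3.141, 0.0, 2.078]
force: [-1.7, -0.0, 4.0]
width: 23.6
gripper_force: 59.1
```

Emit:
jog_arm --pt "-1 0 0 -0.03 0 0 0" --pt "-1 0 0 -0.03 0 0 0" --pt "-1 0.0724 0.0278 0 0 0 0" --pt "-1 0.0724 0.0278 0 0 0 0" --pt "-1 0.0724 0.0278 0 0 0 0" --pt "-1 0.0724 0.0278 0 0 0 0" --pt "-1 0.0724 0.0278 0 0 0 0" --pt "-1 0.0724 0.0278 0 0 0 0" --pt "-1 0.0724 0.0278 0 0 0 0" --pt "-1 0.0724 0.0278 0 0 0 0"

```text
clock: 6.02
eef_pos: [654.6, 270.3, 244.8]
tool_rot: [3.141, 0.0, 2.078]
force: [0.7, 0.2, -2.0]
width: 23.1
gripper_force: 59.1
```

Emit:
jog_arm --pt "-1 0 0 0 0 0 -0.0828" --pt "-1 0 0 0 0 0 -0.0828" --pt "-1 0 0 0 0 0 -0.0828" --pt "-1 0 0 0 0 0 -0.0828" --pt "-1 0 0 0 0 0 -0.0828" --pt "-1 0 0 0 0 0 -0.0828" --pt "-1 0 0 0 0 0 -0.0828" --pt "-1 0 0 0 0 0 0" --pt "-1 0 0 0 0 0 0"

```text
clock: 7.15
eef_pos: [654.9, 269.0, 244.2]
tool_rot: [-3.142, 0.001, -3.049]
force: [-0.1, 0.2, -1.2]
width: 23.4
gripper_force: 59.1
```

Run:
```python
from h import *
im=snap('side','side2.png'); a=im['pixels'][130:420,60:360]
im=snap('top','top2.png'); b=im['pixels'][60:270,120:300]
cv2.imwrite('pics/v2.png',np.hstack([cv2.resize(a,(400,387)),cv2.resize(b,(332,387))])[...,::-1])
P=cloud(im);h=cv2.cvtColor(im['pixels'],cv2.COLOR_RGB2HSV)
X,Y,Z=P[...,0],P[...,1],P[...,2]
m=(Z>28)&(Z<50)&(h[...,1]<70)&(X>500)&(X<620)&(abs(Y-262)<60)
cs,_=cv2.findContours(m.astype(np.uint8),0,1)
c=max(cs,key=cv2.contourArea); print(cv2.minAreaRect(ray(im,c[:,0],38)[:,:2].astype(np.float32)),np.median(Z[m]))
s=read_state(); print(s['eef_pos'],s['tool_rot'],s['qpos'])
```

```text
((560.7726440429688, 260.2652893066406), (92.17192840576172, 51.027000427246094), 5.714597702026367) 37.90986706557067
[654.74599172 269.11865912 244.03965973] [-3.14138285e+00  4.40604027e-04 -3.04782851e+00] [-0.10699332  0.96685345 -0.62740516  1.44480784  0.64195573  0.93995433
  0.75180378]
```

View pics/v2.png

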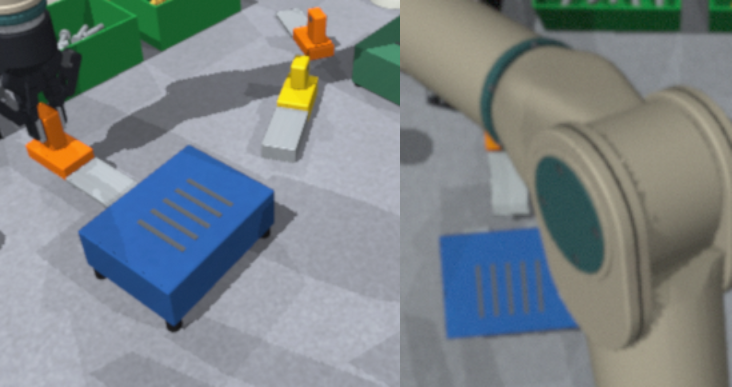

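The blade at (105,185) in the left view is held level with the gap and square in front of the drawer front. Measured in the case frame it is at y ≈ 0, with an angle error of about 0.2°. I'll lower it to the bench, then slide it in.

Emit:
jog_arm --pt "-1 0 0 0.03 0 0 0" --pt "-1 0 0 0.02 0 0 0" --pt "-1 0 0 0.009 0 0 0" --pt "-1 0 0 0 0 0 0"

```text
clock: 7.75
eef_pos: [654.3, 269.0, 214.4]
tool_rot: [-3.141, -0.001, -3.046]
force: [-2.8, -1.5, 2.8]
width: 23.3
gripper_force: 59.8
```

Emit:
jog_arm --pt "-1 0.022 0 0 0 0 0" --pt "-1 0.022 0 0 0 0 0" --pt "-1 0.022 0 0 0 0 0" --pt "-1 0.022 0 0 0 0 0" --pt "-1 0.022 0 0 0 0 0" --pt "-1 0 0 0 0 0 0"

```text
clock: 8.5
eef_pos: [598.3, 263.9, 214.3]
tool_rot: [-3.141, -0.003, -3.045]
force: [-4.3, -1.1, 4.9]
width: 23.3
gripper_force: 60.0
```

Emit:
jog_arm --pt "-1 0.02 0 0 0 0 0" --pt "-1 0.02 0 0 0 0 0" --pt "-1 0.02 0 0 0 0 0" --pt "-1 0.02 0 0 0 0 0" --pt "-1 0.02 0 0 0 0 0" --pt "-1 0.008 0 0 0 0 0" --pt "-1 0 0 0 0 0 0"

```text
clock: 9.38
eef_pos: [545.4, 258.7, 214.3]
tool_rot: [-3.141, -0.001, -3.046]
force: [-1.7, 0.1, 5.3]
width: 23.4
gripper_force: 60.0
```

Now in small steps until the stop makes contact.

Emit:
jog_arm --pt "-1 0.004 0 0 0 0 0" --pt "-1 0.004 0 0 0 0 0" --pt "-1 0 0 0 0 0 0"

```text
clock: 9.75
eef_pos: [542.4, 258.3, 214.3]
tool_rot: [3.141, 0.001, -3.047]
force: [1.4, 0.8, 1.9]
width: 23.3
gripper_force: 59.7
```

Emit:
jog_arm --pt "-1 0.004 0 0 0 0 0" --pt "-1 0.002 0 0 0 0 0" --pt "-1 0 0 0 0 0 0"

```text
clock: 10.12
eef_pos: [539.8, 258.0, 214.3]
tool_rot: [3.141, 0.001, -3.046]
force: [4.9, 1.4, 0.8]
width: 23.4
gripper_force: 59.4
```

Emit:
jog_arm --pt "-1 0.003 0 0 0 0 0" --pt "-1 0.003 0 0 0 0 0" --pt "-1 0 0 0 0 0 0"

```text
clock: 10.5
eef_pos: [538.9, 257.7, 214.8]
tool_rot: [3.14, 0.006, -3.047]
force: [10.0, 1.2, -3.0]
width: 23.3
gripper_force: 59.2
```

Run:
```python
from h import *
im=snap('side','side3.png'); a=im['pixels'][180:390,60:320]
cv2.imwrite('pics/v3.png',cv2.resize(a,None,fx=2.8,fy=2.8)[...,::-1])
```

```text
(no output)
```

View pics/v3.png

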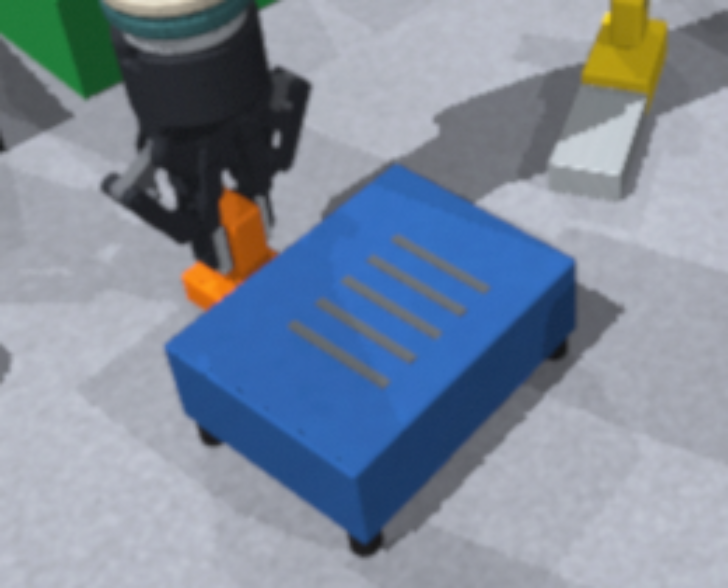

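The block, at (215,290), is up against the case under the drawer front: force has risen to 10 N and the gauge has stopped moving. I'll relax the preload, open the fingers and retreat upwards.

Emit:
jog_arm --pt "-1 -0.005 0 0 0 0 0" --pt "-1 0 0 0 0 0 0" --pt "1 0 0 0 0 0 0" --pt "1 0 0 0 0 0 0" --pt "1 0 0 0 0 0 0" --pt "1 0 0 0 0 0 0" --pt "1 0 0 0 0 0 0"

```text
clock: 11.42
eef_pos: [538.6, 258.0, 214.2]
tool_rot: [-3.141, -0.0, -3.046]
force: [-0.6, -0.7, 0.5]
width: 85.3
gripper_force: 0.0
```

Emit:
jog_arm --pt "1 0 0 -0.03 0 0 0" --pt "1 0 0 -0.06 0 0 0" --pt "1 0 0 -0.08 0 0 0" --pt "1 0 0 -0.08 0 0 0" --pt "1 -0.05 0 -0.08 0 0 0" --pt "1 -0.05 0 0 0 0 0" --pt "1 -0.05 0 0 0 0 0" --pt "1 0 0 0 0 0 0"

```text
clock: 12.42
eef_pos: [614.5, 264.6, 379.9]
tool_rot: [3.141, 0.001, -3.048]
force: [0.5, 0.2, -0.3]
width: 84.9
gripper_force: 0.0
```

Run:
```python
from h import *
im=snap('side','side4.png'); a=im['pixels'][100:390,20:380]
cv2.imwrite('pics/v4.png',cv2.resize(a,None,fx=2,fy=2)[...,::-1])
P=cloud(im);h=cv2.cvtColor(im['pixels'],cv2.COLOR_RGB2HSV)
m=(h[...,0]>4)&(h[...,0]<17)&(h[...,1]>150)&(abs(P[...,0]-545)<60)&(abs(P[...,1]-258)<60)
q=P[m]; t=q[q[:,2]>76]; b=q[(q[:,2]>21)&(q[:,2]<27)]
print(len(t),t.mean(0),len(b),np.median(b[:,2]),t.max(0)[2])
if len(b)>5: print(b.max(0),b.min(0))
```

```text
205 [538.40813047 259.75889689  79.85460136] 143 24.262631486083844 83.47023311221554
[565.09058149 284.06673028  26.52853799] [531.22999782 236.88312295  21.17576982]
```

View pics/v4.png

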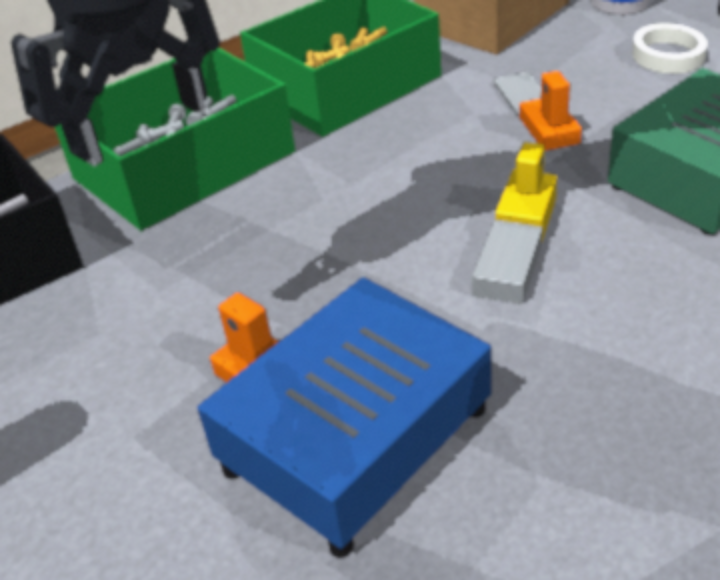

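The gauge's block, at (240,365), stands against the case with its handle upright, flat on the bench and centred. The gripper is clear and the yellow gauge has not moved.

```bash
python3 -c "
from cell import *
print(finish_job())"
```

```text
the job is handed in; nothing more can be done
None
```

The orange gauge's blade is fully home under the middle of the blue case's drawer front, with its block against the case; I let go, left it lying flat and handed the job in at about 12.5 s (no verdict was returned).

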